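# Dock the slide tray and turn its flag over

## Robot

A 7-joint arm with a two-finger parallel gripper is mounted at the origin on a cart in front of the work surface, level with it; the furniture and walls round the work are solid. World frame = base frame: x ahead of the robot, y to its left, z up, the work surface at z = 0. Lengths are in m, angles in rad, forces in N, time in s.
With the tool pointing down it reaches from about 0.4 to 0.925 m from the base axis. Payload 4.1 kg.
Tool frame: the origin (TCP) lies midway between the tips of the shut fingers; the grasp point (between the pads) lies 19 mm behind it (manip.tcp_to_grasp is the distance from the TCP to the grasp point, in m); z points along the fingers, y is the direction in which the jaws open and shut (so a half turn about z gives the same grasp; the last joint's range is limited). The gripper opens to 85 mm and grips with 20 to 120 N. Pads are 22 mm wide; open, the fingers measure 114 mm over their backs; the gripper's body (76 mm by 85 mm) begins 54 mm behind the grasp point. The pads swing forward as they close: fully open they stand 13 mm farther back than shut.
Start: joints at [-1.325, 0.398, 0.045, 1.537, -0.019, 1.207, -0.051], TCP at [0.22, 0.612, 0.231] pointing down, gripper open.
Joint ranges: [-2.82, 2.82], [-0.49, 2.23], [-1.37, 1.46], [0, 2.46], [-1.36, 4.5], [0.23, 2], [-2.94, 2.94]. Speed limits (rad/s): [2.57, 2.57, 3.14, 3.14, 3.14, 3.14, 3.14].

## Interface

Orientations are given as a unit quaternion [x, y, z, w].
In Python, from workcell import readout, vision, manip gives the robot as it stands.
- The arm moves only by the tool send_rows, never from a script. Its argument "targets" is a list of rows, each a list of 6 numbers: the shift along the world's x, y, z as a fraction of full scale, then the turn, a rotation vector about the world's x, y, z as a fraction of full scale. In form: [[tx, ty, tz, wx, wy, wz], ...]. A call has 1 to 5 rows; each row shifts and turns the commanded pose from where the row before left it; what a row does not reach is not made up. Full scale, the value 1, is 0.12 m for a shift and 180 degrees for a turn. A row lasts 1/8 s, in which the tool goes at most 62.5 mm and 10.7 degrees, less where a joint would pass 70% of its speed; a pose out of reach is approached as far as the arm can. A call with a number of a shift or a turn outside -1 to 1 is refused whole. A call with a gripper value outside its range is refused whole. "claw" is the closure, from 0 (fully open) to 1 (shut), set as the call begins (left out, the last holds). The fingers move at their own pace and stop on an object; the grip force is fixed at half the most. Time passes only in rows, so rows that do not move let the fingers close. It gives the time, the measured TCP pose, the force and the opening at its end, in the units of the state.
- readout.get_state(): the state, without advancing time (a new reading comes with each control period).
- vision.camera(name): name is "scene" or "top"; returns a dict with "pixels" (420x560x3 uint8, red, green, blue), "depth" (420x560 float32, m along the optical axis (not along the pixel's ray), 0 where there is no reading), "fov_y" (degrees; the focal length in pixels is half the picture's height over the tangent of half this angle, whatever the lens; pixels are square), "cx", "cy" (the principal point, pixels), "R" (3x3) and "t" (3): a world point X has camera coordinates R X + t. Camera axes: x right, y down, z forward; pixel columns grow to the right and rows downward; lengths in m; the calibration is good to about 2 mm. A picture is of the moment at which its call begins.
- manip.close_job(): hands the job in, once; it reports no verdict.
The state is a dict: "clock": time; "qpos": joint angles; "dq": joint speeds; "joint_efforts": joint torques, N m; "tcp_pos": TCP position; "tcp_rot": TCP orientation; "ft_force": force on the tool from outside, world axes, zero at the start; "wrist_torque": the same for the moment, N m; "finger_gap": opening from 0.0 (shut) to 1.0 (fully open).
Only numpy, scipy, OpenCV 4.12 (cv2) and the standard library are available. Lean on these libraries where they do the work, as an engineer would, in place of code of your own. Each camera call takes 0.05 s, during which the arm holds its last target. There are 200 camera calls.

## Task

Two docks for slide trays stand side by side, and one of them has a slide tray sticking out of its mouth. Push that tray fully home against the back stop with your fingertips, then turn that dock's hinged flag right over from behind, so that it comes to rest leaning down over the mouth and shows its solid disc instead of the open ring. Only push: do not pick up or lift the tray, and leave the empty dock's flag and the things standing around alone.

Things in the scene. Friction and masses are not known exactly. Their poses are not given: they have to be found in the camera images.
- dock_a: The dock that holds the tray, left or right one: fixed grey plastic, 160 mm long (x), 104 wide (y). Origin: centre of its underside, on the worktop; x points from the mouth to the back stop (yaw -0.2 to 0.3 rad), z up. Floor 4 mm thick, x = -77 to +83 mm; channel 92 mm wide between 25 mm high rails. Cheeks up to 65 mm high at x = -38 to -12, y = +-46 to +-52 carry the flag's pivot.
- dock_b: The empty dock, same make and axes as dock_a, with its flag showing the ring. To be left as it is.
- dock_a_stop (a point): Middle of the back stop's face in dock_a, at floor level: x = +75, y = 0, z = 4 mm in dock_a's frame. The stop is 21 mm high above it; the tray's far wall rests against it when home.
- tray: Loose shallow slide tray, 120 x 88 x 18 mm (x, y, z, axes as the dock's), 50 to 100 g, lying flat on the dock's floor with 2 mm play each side. Origin: centre of its underside, 4 mm above the worktop. Front wall face at x = -60 mm of its own frame, 18 mm high. Fully home its origin is at x = +15 mm in dock_a's frame; it starts 25 to 50 mm farther out.
- flag_a (a joint): Hinge of dock_a's flag, rad. 0 = as found, leaning back over the tray, 50 degrees above level, open ring towards the mouth; 3.14 = turned over, hanging forward and down over the mouth at 50 degrees, solid disc showing. Upright at 0.70. Swings freely with slight damping and falls to either side by its own weight (40 to 65 g); stops at both ends.
- flag_a_pivot (a point): Centre of the pivot line of dock_a's flag: at x = -25, y = 0, z = 52 mm in dock_a's frame; the pivot runs along the dock's y.
- flag_a_edge (a point): Middle of the free edge of dock_a's flag, 58 mm from the pivot line; the flag is a white plate 78 mm wide along the pivot and 3 mm thick, with a 5 mm thick rounded free edge. At joint 0 it lies at x = +12, z = 96 mm in dock_a's frame, at 3.14 at x = -62, z = 8 mm.
- flag_b (a joint): Hinge of the empty dock's flag, same meaning; starts at 0 and shall stay there.
- oil_bottle: Bystander: small amber dropper bottle, 25 mm across, 62 mm high, standing behind the docks. Origin: centre of its underside.
- jar: Bystander: glass staining jar, 58 mm across, 83 mm high, standing behind the docks. Origin: centre of its underside.
- stain_bottle: Bystander: small reagent bottle with white cap, 38 mm across, 88 mm high, standing left of the docks. Origin: centre of its underside.
- timer: Bystander: white lab timer, 64 x 66 x 20 mm, lying in front of the microscope. Origin: centre of its underside.
There are look-alikes about, which are no part of the job. What is shaped like the dock_a but red is not meant.

How it is judged:
On the way, in this order (a step that is already met when the one before it is completed fails the run):
1. the tray is pushed home against the back stop while the flag still leans back (x of tray in the frame of dock_a above 0.011 m and value of joint flag_a below 0.5 rad), for 0.2 s.
2. the flag of that dock is turned right over (value of joint flag_a above 3.04 rad), for 0.2 s.
At the end, for the whole second after the job is handed in: The tray lies flat in its dock within 4 mm of the back stop, that dock's flag is turned over and at rest within 0.1 rad of its front stop, and the empty dock's flag leans back as it was (x of tray in the frame of dock_a above 0.011 m and z of tray in the frame of dock_a below 0.008 m and value of joint flag_a above 3.04 rad and value of joint flag_b below 0.1 rad and linear speed of tray below 0.01 m/s and velocity of joint flag_a below 0.1 rad/s); the robot touches nothing.
It fails at once if the tray is lifted or tipped (z of tray in the frame of dock_a above 0.016 m or angle between tray's own z axis and vertical above 0.2 rad).
It fails at once if the empty dock's flag is pushed up (value of joint flag_b above 0.35 rad).
It fails at once if a thing standing around is moved or lifted (distance of any of oil_bottle, jar, stain_bottle, timer from where it was at the start of the episode above 0.02 m).
It also fails if it takes over 45 s, if anything falls off the work surface, if the arm or the gripper's body presses on something with over 40 N, if the wrist force passes 120 N, or if a joint passes its speed limit or range.

## Working session

There is one attempt and no reset: what is moved stays moved. The work goes in short steps, Python scripts to look and compute and a tool call to move; the robot and the scene stay as the last step left them, time stands still between calls to the robot, and variables do not carry over. Pictures are saved under pics/ and viewed, about 8 in all and at most 12, crops included, and the job is handed in when it is done.

Besides the shell and the picture viewer there is one more tool, called after "Emit:" as a command line: name --pt "numbers of a row" for each row, then --argument value for the rest. send_rows: Moves the arm, as the interface text tells. Its arguments: {"type":"object","properties":{"targets":{"type":"array"},"claw":{"type":"number"}},"required":["targets"]}

```bash
mkdir -p pics; cat > h.py <<'E'
import numpy as np, cv2
from workcell import readout, vision, manip
def cam(n):
    c=vision.camera(n); c['f']=210/np.tan(np.radians(c['fov_y'])/2); return c
def world(c,u,v,z=None):
    d=np.array([(u-c['cx'])/c['f'],(v-c['cy'])/c['f'],1.0])
    R=np.array(c['R']);t=np.array(c['t']);o=-R.T@t;r=R.T@d
    if z is not None: return o+r*(z-o[2])/r[2]
    return o+r*c['depth'][int(round(v)),int(round(u))]
E
python3 - <<'E'
from h import *
import pickle
for n in('scene','top'):
    c=cam(n); pickle.dump(c,open(n+'.pkl','wb'))
    cv2.imwrite(f'pics/{n}0.png',c['pixels'][:,:,::-1]); print(n,c['fov_y'],c['cx'],c['cy'],-np.array(c['R']).T@c['t'])
print(readout.get_state())
E
```

```text
scene 50.69193854803888 280.90509365961424 213.54567871722207 [-0.31556378 -0.64020738  0.83818924]
top 49.8188805274131 277.9136480001576 209.83733055936483 [0.38200206 0.18688702 1.31396832]
{'clock': 0.1, 'qpos': array([-1.32498072,  0.39913632,  0.04504595,  1.5377372 , -0.01874289,
        1.20690528, -0.05068768]), 'dq': array([ 0.00138101, -0.00272329, -0.0024592 , -0.00318632, -0.00013024,
        0.00056257,  0.000376  ]), 'joint_efforts': array([ 3.61810395e-03, -4.76262653e+01,  1.36998989e+00, -2.54948080e+01,
        1.18677341e-02,  5.02586903e-03,  2.68957336e-07]), 'tcp_pos': array([0.21949347, 0.61122021, 0.23036319]), 'tcp_rot': array([ 1.71505399e-01,  9.85182785e-01, -8.75418296e-04, -1.08456605e-04]), 'ft_force': array([ 0.10732637, -0.06109599, -0.49963452]), 'wrist_torque': array([ 0.02872911,  0.03044119, -0.01539513]), 'finger_gap': 0.9975867612296279}
```

View pics/scene0.png

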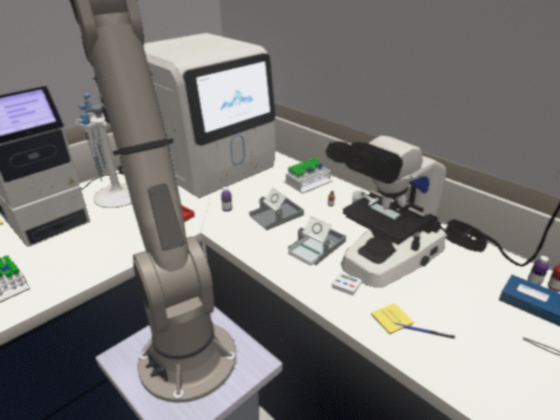

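View pics/top0.png

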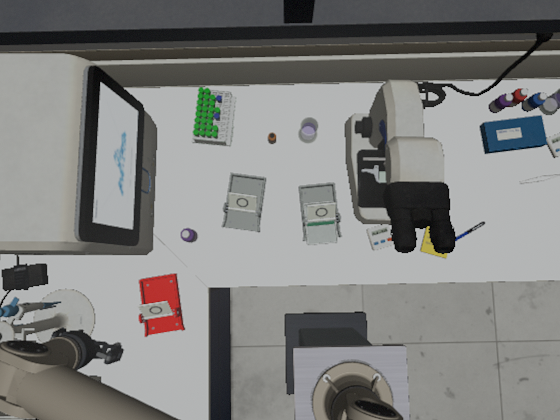

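Two grey docks: left at top (244,203) and right at (320,213), plus a red look-alike at (160,305), which is excluded. The right dock seems to hold the tray. I'll check this in a crop.

```bash
python3 - <<'E'
from h import *
import pickle
t=pickle.load(open('top.pkl','rb'));s=pickle.load(open('scene.pkl','rb'))
a=cv2.resize(t['pixels'][165:255,215:350],None,fx=5.9,fy=5.9,interpolation=cv2.INTER_CUBIC)[:,:,::-1]
cv2.imwrite('pics/c1.png',a)
a=cv2.resize(s['pixels'][180:270,240:350],None,fx=6,fy=6,interpolation=cv2.INTER_CUBIC)[:,:,::-1]
cv2.imwrite('pics/c2.png',a)
E
```

```text
(no output)
```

View pics/c1.png

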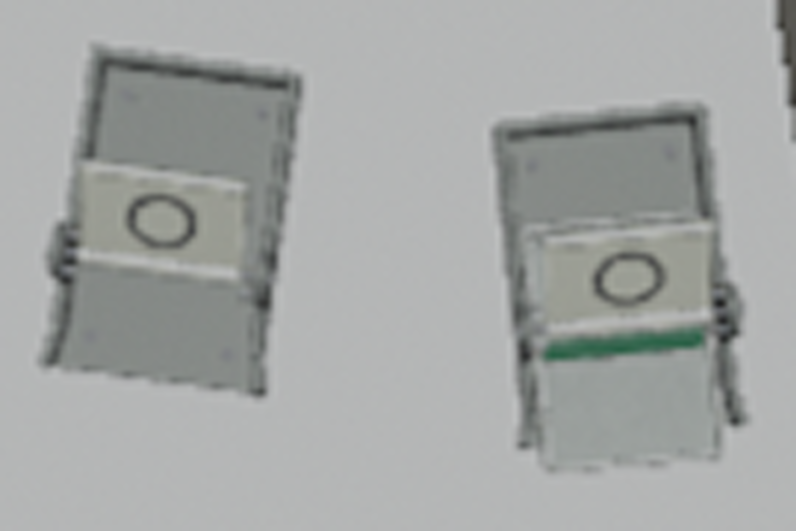

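View pics/c2.png

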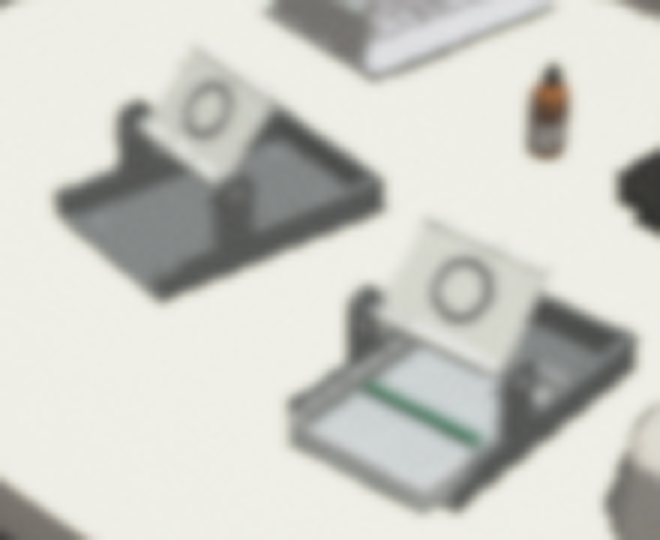

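Right dock holds the tray: front wall at crop (545,468)-(720,457), and dock back corners at (495,122),(708,105). Its flag shows the ring, upper edge at (527,232)-(712,220).

```bash
python3 - <<'E'
from h import *
import pickle
t=pickle.load(open('top.pkl','rb'));s=pickle.load(open('scene.pkl','rb'))
for n,u,v,z in [('backL',495,122,.025),('backR',708,105,.025),('frontL',525,447,.025),('frontR',742,422,.025),
 ('trayL',545,468,.022),('trayR',720,457,.022),('edgeL',527,234,.096),('edgeR',712,221,.096),('pivL',530,335,.052),('pivR',712,320,.052),('B edgeL',80,160,.096),('B edgeR',247,185,.096),('B frR',265,395,.025),('B bkR',300,75,.025)]:
    U,V=215+(u+.5)/5.9-.5,165+(v+.5)/5.9-.5
    print(n,world(t,U,V,z).round(4))
print('--scene (second view)')
for n,u,v,z in [('backR',635,345,.025),('frontR',455,510,.0),('trayL',290,430,.022),('edgeL',425,222,.096),('edgeR',550,270,.096),('pivR',497,372,.052)]:
    U,V=240+(u+.5)/6-.5,180+(v+.5)/6-.5
    print(n,world(s,U,V,z).round(4),world(s,U,V).round(4))
# depth cloud of top
H,W=420,560
v,u=np.mgrid[165:255,290:350]
d=t['depth'][165:255,290:350];P=np.stack([(u-t['cx'])/t['f']*d,(v-t['cy'])/t['f']*d,d],-1)
P=(P-np.array(t['t']))@np.array(t['R'])
P=P.reshape(-1,3)
for lo,hi in[(.015,.04),(.085,.11)]:
    m=(P[:,2]>lo)&(P[:,2]<hi);q=P[m]; print(lo,m.sum(),q.min(0).round(4),q.max(0).round(4))
m=(P[:,2]>.004)&(P[:,2]<.035);q=P[m][:,:2].astype(np.float32);print(cv2.minAreaRect(q))
for n,(u,v) in dict(oil=(272,138),jar=(309,130),stain=(189,235),timer=(379,237)).items(): print(n,world(t,u,v))
E
```

```text
backL [0.6094 0.1328 0.025 ]
backR [0.6157 0.0283 0.025 ]
frontL [0.4501 0.1223 0.025 ]
frontR [0.4601 0.0173 0.025 ]
trayL [0.4399 0.1128 0.022 ]
trayR [0.4436 0.0281 0.022 ]
edgeL [0.5443 0.1224 0.096 ]
edgeR [0.5486 0.0371 0.096 ]
pivL [0.5018 0.1199 0.052 ]
pivR [0.5072 0.0333 0.052 ]
B edgeL [0.583  0.3281 0.096 ]
B edgeR [0.5697 0.251  0.096 ]
B frR [0.4777 0.2474 0.025 ]
B bkR [0.6348 0.2279 0.025 ]
--scene (second view)
backR [0.609  0.0256 0.025 ] [0.6118 0.0276 0.0225]
frontR [0.466  0.0217 0.    ] [0.4605 0.017  0.0059]
trayL [0.4338 0.1044 0.022 ] [0.4378 0.1083 0.0177]
edgeL [0.5368 0.1099 0.096 ] [0.5396 0.1124 0.0935]
edgeR [0.5483 0.0369 0.096 ] [6.598e-01 1.242e-01 3.000e-04]
pivR [0.5121 0.0375 0.052 ] [0.5099 0.0357 0.0541]
0.015 450 [ 0.4395 -0.0151  0.0151] [0.6674 0.1341 0.0354]
0.085 137 [0.5296 0.0397 0.0851] [0.5493 0.1141 0.1009]
((0.5416302680969238, 0.07203179597854614), (0.17285068333148956, 0.26171445846557617), 88.69880676269531)
oil [0.74494533 0.20648032 0.04721087]
jar [0.76488825 0.09974584 0.051956  ]
stain [0.46891215 0.44040172 0.06708623]
timer [ 0.45574209 -0.0939078   0.01845436]
```

```bash
python3 - <<'E'
from h import *
import pickle
t=pickle.load(open('top.pkl','rb'));s=pickle.load(open('scene.pkl','rb'))
for c in(t,s):
    v,u=np.mgrid[0:420,0:560];d=c['depth'];P=np.stack([(u-c['cx'])/c['f']*d,(v-c['cy'])/c['f']*d,d],-1)
    P=((P-np.array(c['t']))@np.array(c['R']))[d>0]
    for lo in np.arange(.4,.75,.05):
        m=(P[:,0]>lo)&(P[:,0]<lo+.05)&(P[:,1]<.015)&(P[:,1]>-.3)
        for a,b in((.03,.1),(.1,.2),(.2,.5)):
            q=P[m&(P[:,2]>a)&(P[:,2]<b)]
            if len(q)>3: print(round(lo,2),a,len(q),'maxy',np.sort(q[:,1])[-3].round(3))
E
```

```text
0.4 0.2 1128 maxy -0.035
0.45 0.2 1473 maxy -0.037
0.5 0.03 405 maxy -0.029
0.5 0.1 282 maxy -0.009
0.5 0.2 1473 maxy -0.035
0.55 0.03 58 maxy -0.022
0.55 0.1 544 maxy -0.009
0.55 0.2 1393 maxy -0.045
0.6 0.03 102 maxy -0.016
0.6 0.1 544 maxy -0.01
0.6 0.2 1098 maxy -0.031
0.65 0.03 152 maxy -0.011
0.65 0.1 250 maxy -0.012
0.65 0.2 618 maxy -0.06
0.7 0.03 425 maxy -0.01
0.7 0.1 303 maxy -0.024
0.7 0.2 885 maxy -0.061
0.4 0.2 927 maxy -0.042
0.45 0.03 81 maxy -0.072
0.45 0.2 733 maxy -0.047
0.5 0.03 835 maxy -0.032
0.5 0.1 894 maxy -0.01
0.5 0.2 421 maxy -0.055
0.55 0.03 787 maxy -0.031
0.55 0.1 864 maxy -0.011
0.55 0.2 1201 maxy -0.061
0.6 0.03 586 maxy -0.023
0.6 0.1 839 maxy -0.011
0.6 0.2 524 maxy -0.065
0.65 0.03 294 maxy -0.136
0.65 0.1 111 maxy -0.035
0.65 0.2 323 maxy -0.113
0.7 0.03 336 maxy -0.14
0.7 0.1 279 maxy -0.127
0.7 0.2 411 maxy -0.116
```

Emit:
send_rows --pt "0.135 -0.38 0 0 0 0.044" --pt "0.135 -0.38 0 0 0 0.044" --pt "0.135 -0.38 0 0 0 0.043" --pt "0.135 -0.38 0 0 0 0" --pt "0.135 -0.38 0 0 0 0" --claw 1

```text
clock: 0.72
tcp_pos: [0.301, 0.3819, 0.231]
tcp_rot: [-0.033, 0.999, -0.0, -0.0]
ft_force: [1.2, 0.4, -0.2]
finger_gap: 0.001
```

Emit:
send_rows --pt "0.136 -0.354 0 0 0 0" --pt "0.136 -0.354 0 0 0 0" --pt "0.136 -0.354 0 0 0 0" --pt "0.136 -0.354 0 0 0 0"

```text
clock: 1.23
tcp_pos: [0.3661, 0.2122, 0.2311]
tcp_rot: [-0.033, 0.999, -0.0, -0.0]
ft_force: [0.2, 0.8, 0.3]
finger_gap: 0.0
```

Emit:
send_rows --pt "0.136 -0.354 0 0 0 0" --pt "0.136 -0.354 0 0 0 0" --pt "0.136 -0.354 0 0 0 0" --pt "0 0 0 0 0 0"

```text
clock: 1.72
tcp_pos: [0.4155, 0.0829, 0.2312]
tcp_rot: [-0.03, 1.0, -0.0, -0.0]
ft_force: [-0.5, 0.7, -0.8]
finger_gap: 0.001
```

Emit:
send_rows --pt "0 0 -0.4 0 0 0" --pt "0 0 -0.4 0 0 0" --pt "0 0 -0.4 0 0 0" --pt "0 0 -0.3 0 0 0" --pt "0 0 0 0 0 0"

```text
clock: 2.35
tcp_pos: [0.4121, 0.0864, 0.0492]
tcp_rot: [-0.034, 0.999, -0.001, -0.003]
ft_force: [-0.4, 0.2, -0.1]
finger_gap: 0.002
```

```bash
python3 - <<'E'
from h import *
s=cam('scene');t=cam('top')
a=cv2.resize(s['pixels'][170:280,250:370],(480,440),interpolation=cv2.INTER_CUBIC)
b=cv2.resize(t['pixels'][165:275,290:360],(280,440),interpolation=cv2.INTER_CUBIC)
cv2.imwrite('pics/n1.png',np.hstack([a,b])[:,:,::-1])
print(readout.get_state()['tcp_pos'],readout.get_state()['qpos'].round(2))
E
```

```text
[0.41525952 0.08713351 0.05193377] [-0.65  0.26  0.39  2.24 -0.16  0.67  1.49]
```

View pics/n1.png

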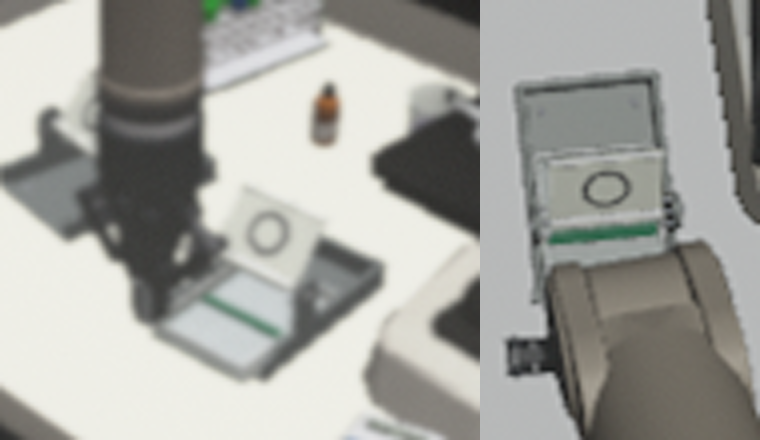

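The fingers stand in front of the tray's mouth end (crop ~(150,310)), with the flag still back and arm clear of the microscope. Next: lower, then push.

Emit:
send_rows --pt "0 0 -0.15 0 0 0" --pt "0 0 -0.16 0 0 0" --pt "0 0 0 0 0 0"

```text
clock: 2.82
tcp_pos: [0.4154, 0.087, 0.015]
tcp_rot: [-0.034, 0.999, 0.0, 0.0]
ft_force: [0.0, -0.3, -0.5]
finger_gap: -0.003
```

Emit:
send_rows --pt "0.08 0.006 0 0 0 0" --pt "0.08 0.006 0 0 0 0" --pt "0.08 0.006 0 0 0 0" --pt "0 0 0 0 0 0"

```text
clock: 3.32
tcp_pos: [0.4453, 0.0887, 0.0145]
tcp_rot: [-0.033, 0.999, 0.0, 0.001]
ft_force: [-1.1, 0.5, -0.4]
finger_gap: -0.001
```

Emit:
send_rows --pt "0.08 0.006 0 0 0 0" --pt "0.08 0.006 0 0 0 0" --pt "0.06 0 0 0 0 0" --pt "0 0 0 0 0 0"

```text
clock: 3.82
tcp_pos: [0.4711, 0.09, 0.0142]
tcp_rot: [-0.033, 0.999, 0.0, 0.0]
ft_force: [1.2, -0.6, -0.2]
finger_gap: -0.002
```

Emit:
send_rows --pt "0.025 0 0 0 0 0" --pt "0 0 0 0 0 0"

```text
clock: 4.08
tcp_pos: [0.4732, 0.09, 0.0142]
tcp_rot: [-0.033, 0.999, 0.0, 0.0]
ft_force: [0.1, 0.1, -0.1]
finger_gap: -0.0
```

Emit:
send_rows --pt "0.025 0 0 0 0 0" --pt "0 0 0 0 0 0"

```text
clock: 4.32
tcp_pos: [0.4758, 0.0899, 0.014]
tcp_rot: [-0.033, 0.999, 0.0, -0.0]
ft_force: [-0.9, -0.6, 0.4]
finger_gap: -0.001
```

Emit:
send_rows --pt "0.025 0 0 0 0 0" --pt "0 0 0 0 0 0"

```text
clock: 4.58
tcp_pos: [0.4758, 0.0898, 0.0135]
tcp_rot: [-0.034, 0.999, -0.0, -0.004]
ft_force: [-6.9, 0.1, 4.9]
finger_gap: 0.002
```

Emit:
send_rows --pt "0.02 0 0 0 0 0" --pt "0 0 0 0 0 0"

```text
clock: 4.82
tcp_pos: [0.4759, 0.0897, 0.0131]
tcp_rot: [-0.034, 0.999, -0.0, -0.006]
ft_force: [-10.4, 0.1, 8.0]
finger_gap: -0.001
```

```bash
python3 - <<'E'
from h import *
s=cam('scene');t=cam('top')
a=cv2.resize(s['pixels'][190:270,270:360],(495,440),interpolation=cv2.INTER_CUBIC)
b=cv2.resize(t['pixels'][165:265,290:350],(264,440),interpolation=cv2.INTER_CUBIC)
cv2.imwrite('pics/n2.png',np.hstack([a,b])[:,:,::-1])
E
```

```text
(no output)
```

View pics/n2.png

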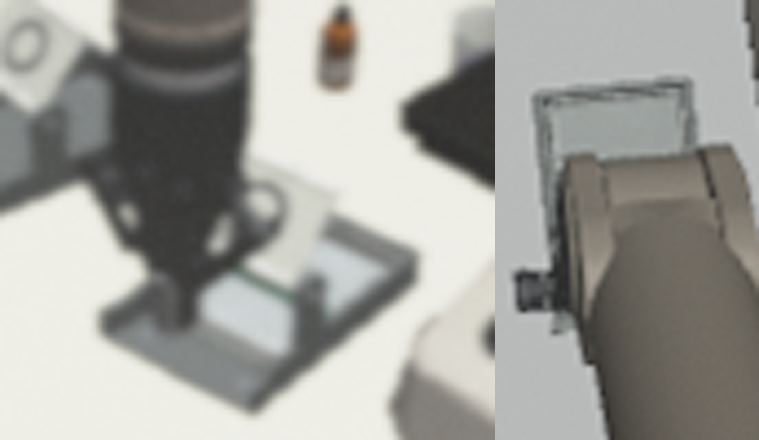

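Force rose at x=0.4758, as predicted for home, and the tray is seen at the stop. Retreat and rise.

Emit:
send_rows --pt "-0.2 0 0.02 0 0 0" --pt "-0.15 0 0.1 0 0 0" --pt "0 0 0.35 0 0 0" --pt "0 0 0.4 0 0 0" --pt "0 0 0.4 0 0 0"

```text
clock: 5.55
tcp_pos: [0.4399, 0.09, 0.1683]
tcp_rot: [-0.033, 0.999, 0.0, 0.001]
ft_force: [1.0, 0.3, -0.5]
finger_gap: 0.002
```

Emit:
send_rows --pt "0.25 0 0.2 0 0 0" --pt "0.3 0 0.1 0 0 0" --pt "0.3 0 0 0 0 0" --pt "0.3 0 0 0 0 0" --pt "0 0 0 0 0 0"

```text
clock: 6.18
tcp_pos: [0.5799, 0.0898, 0.2024]
tcp_rot: [-0.033, 0.999, -0.001, 0.001]
ft_force: [0.1, -0.2, -0.7]
finger_gap: 0.001
```

Emit:
send_rows --pt "0.08 -0.05 -0.2 0 0 0" --pt "0 0 -0.3 0 0 0" --pt "0 0 -0.3 0 0 0" --pt "0 0 -0.22 0 0 0" --pt "0 0 0 0 0 0"

```text
clock: 6.8
tcp_pos: [0.5846, 0.0839, 0.0783]
tcp_rot: [-0.033, 0.999, -0.0, -0.002]
ft_force: [0.1, -0.2, -0.9]
finger_gap: 0.001
```

```bash
python3 - <<'E'
from h import *
s=cam('scene');t=cam('top')
a=cv2.resize(s['pixels'][180:270,270:360],(440,440),interpolation=cv2.INTER_CUBIC)
b=cv2.resize(t['pixels'][165:265,290:360],(308,440),interpolation=cv2.INTER_CUBIC)
cv2.imwrite('pics/n3.png',np.hstack([a,b])[:,:,::-1])
E
```

```text
(no output)
```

View pics/n3.png

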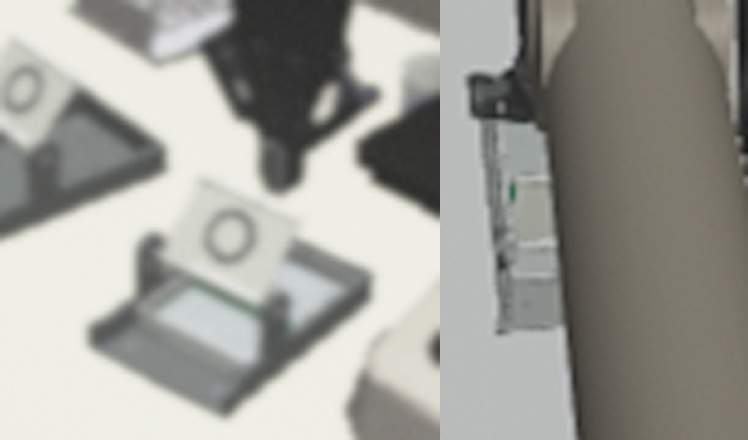

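Tips (crop (282,185)) are behind the flag with the flag still back and tray home. Sweep forward.

Emit:
send_rows --pt "-0.14 -0.008 0 0 0 0" --pt "-0.14 -0.008 0 0 0 0" --pt "-0.12 -0.008 0 0 0 0" --pt "-0.12 -0.008 0 0 0 0" --pt "-0.12 -0.008 0 0 0 0"

```text
clock: 7.52
tcp_pos: [0.5098, 0.0793, 0.0805]
tcp_rot: [-0.033, 0.999, 0.0, 0.0]
ft_force: [0.3, 0.1, -0.4]
finger_gap: 0.004
```

Emit:
send_rows --pt "-0.1 -0.005 0 0 0 0" --pt "-0.1 -0.005 0 0 0 0" --pt "0 0 0 0 0 0" --pt "0 0 0 0 0 0"

```text
clock: 8.02
tcp_pos: [0.4868, 0.0781, 0.0803]
tcp_rot: [-0.033, 0.999, 0.0, 0.0]
ft_force: [0.4, 0.3, 0.5]
finger_gap: -0.001
```

```bash
python3 - <<'E'
from h import *
s=cam('scene')
cv2.imwrite('pics/n4.png',cv2.resize(s['pixels'][180:270,270:360],(540,540),interpolation=cv2.INTER_CUBIC)[:,:,::-1])
E
```

```text
(no output)
```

View pics/n4.png

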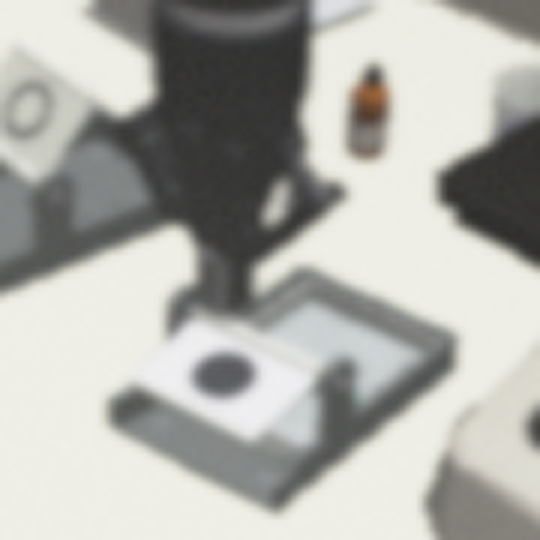

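The disc shows (crop (225,375)), with the flag lying forward. Rise clear and check again.

Emit:
send_rows --pt "0 0 0.3 0 0 0" --pt "0 0 0.4 0 0 0" --pt "0 0.1 0.4 0 0 0" --pt "0 0.3 0 0 0 0" --pt "0 0.4 0 0 0 0"

```text
clock: 8.7
tcp_pos: [0.4876, 0.1741, 0.2134]
tcp_rot: [-0.032, 0.999, 0.001, 0.001]
ft_force: [0.4, -0.1, 0.1]
finger_gap: 0.002
```

Emit:
send_rows --pt "-0.1 0.45 0 0 0 0" --pt "-0.1 0.45 0 0 0 0" --pt "-0.1 0.45 0 0 0 0" --pt "-0.1 0.4 0 0 0 0" --pt "0 0 0 0 0 0"

```text
clock: 9.32
tcp_pos: [0.4359, 0.3896, 0.2116]
tcp_rot: [-0.038, 0.999, 0.001, -0.0]
ft_force: [-0.4, -0.6, -0.5]
finger_gap: -0.003
```

```bash
python3 - <<'E'
from h import *
s=cam('scene');t=cam('top')
a=cv2.resize(s['pixels'][180:270,270:360],(440,440),interpolation=cv2.INTER_CUBIC)
b=cv2.resize(t['pixels'][165:255,290:350],(293,440),interpolation=cv2.INTER_CUBIC)
cv2.imwrite('pics/n5.png',np.hstack([a,b])[:,:,::-1])
d=t['depth'];v,u=np.mgrid[0:420,0:560];P=np.stack([(u-t['cx'])/t['f']*d,(v-t['cy'])/t['f']*d,d],-1)
P=((P-np.array(t['t']))@np.array(t['R'])).reshape(-1,3)-[.531,.0755,0]
c,q=np.cos(.065),np.sin(.065);X=P[:,0]*c+P[:,1]*q;Y=-P[:,0]*q+P[:,1]*c
for x in np.arange(-.085,.085,.006):
    m=(abs(X-x)<.003)&(abs(Y)<.03); print(round(x,3),np.median(P[m,2]).round(4) if m.any() else None)
E
```

```text
-0.085 -0.001
-0.079 -0.0011
-0.073 0.0028
-0.067 0.0033
-0.061 0.005
-0.055 0.0145
-0.049 0.022
-0.043 0.0294
-0.037 0.036
-0.031 0.0441
-0.025 0.0529
-0.019 0.0553
-0.013 0.008
-0.007 0.007
-0.001 0.0078
0.005 0.0075
0.011 0.0082
0.017 0.0117
0.023 0.0079
0.029 0.0075
0.035 0.0081
0.041 0.008
0.047 0.0084
0.053 0.0073
0.059 0.0075
0.065 0.0078
0.071 0.0082
0.077 0.0208
0.083 0.0249
```

View pics/n5.png

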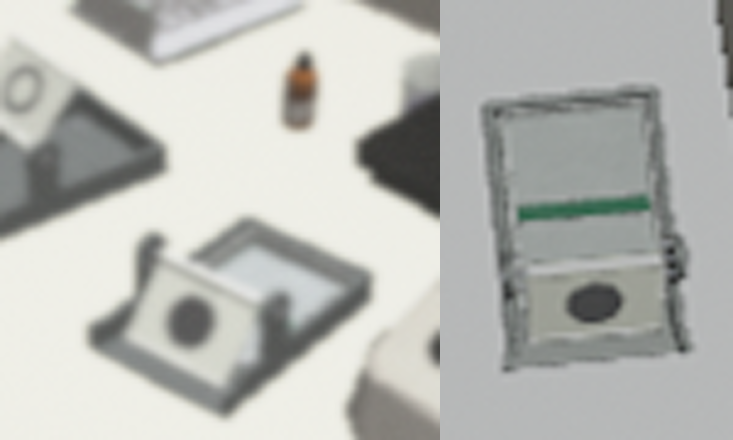

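The flag hangs at about 52° with the disc showing. The tray's cross stripe (tray centre) sits at dock x≈+17 mm, so it is home, and the other flag is unchanged. Handing in.

```bash
python3 -c "
from workcell import manip
print(manip.close_job())"
```

```text
the job is handed in; nothing more can be done
None
```

The tray is home in the right-hand grey dock and that dock's flag is turned over. I handed the job in at about 9.4 s; no verdict was reported.

- **Tray:** I pushed it with the shut fingertips until it stopped at TCP x = 0.476 m, where the force rose to about 10 N. I had predicted 0.475 m. In the last depth view the tray's green stripe, taken as its centre, is at dock x ≈ +17 mm, with ±3 mm resolution; fully home is +15 mm.
- **Flag:** I swept the fingertips forward from behind it. It now shows the solid disc and hangs at about 50–53°, which fits the front stop.
- **Surroundings:** The empty dock's flag still leans back showing its ring. The oil bottle looked unmoved in the final crop. I did not re-check the jar, stain bottle or timer at the end, but neither the arm's path nor the force readings suggested contact.
- **Checks:** None of them failed. The two camera views differed by up to about 10 mm on some blurred corners, mostly 2–6 mm, so I relied on the top view and on contact force.

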